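Click a filter cube into a spring-latch dock

TASK

Of the two loose filter cubes standing to the right of the dock, load the one with the green window into the spring-latch dock: set it down in the flared mouth with the green window facing back out of the mouth, and slide it along the channel, gently against the spring plunger, until the brass catch clicks shut behind it and holds it there when you let go; do not ram it against the end of the plunger's travel. Leave the orange cube, the objective case, the coverslip box and the dish where they are.

Things in the scene. Friction and masses are not known exactly. Their poses are not given: they have to be found in the camera images.
- green_cube: Black fluorescence filter cube with a round green window, about 34 (x) x 40 (y) x 36 (z) mm, 90 g, starts loose and upright on the desk. Origin: centre of the underside. Solid body reaches from x = -18 to x = +16 mm and y = -20 to +20 mm; z up. The green window is on the -x face. Take it by the two y faces, high up.
- green_window (a point): Centre of the green window on the -x face of the green cube, 18 mm above its underside.
- orange_cube: The same kind of black filter cube but with an orange window, a bystander; loose on the desk. Which cube is at which place varies. Origin: centre of the underside.
- dock: Fixed spring-latch dock. Origin: underside of its 190 (x) x 82 x 6 mm plate, on the centre line of the channel that runs along x; z up. Channel floor z = 6 mm; grey walls up to z = 18, 42.5 mm apart from x = -45 to +90, flaring to 66 mm at x = -83 (mouth, -x end; plate from x = -95). Cubes are pushed in +x. Fixed yaw within 0.3 rad of the world's x.
- catch (a joint): Brass sprung catch, hinged on an upright pin, in the slot of the -y channel wall. Value in rad: 0 = sprung out into the channel (rest, and again once a cube is latched); it grows to about 0.17 (up to 0.25) while a cube passes and holds it aside; drops back to 0 at the click.
- objective_case: Bystander: white objective case with dark screw lid, 45 mm across, 66 mm tall, loose. Origin: centre of the underside.
- coverslip_box: Bystander: small white box with blue lid, 30x30x16 mm, loose. Origin: centre of the underside.
- dish: Bystander: clear culture dish with lid, 62 mm across, 14 mm tall, loose. Origin: centre of the underside.
- dock_mouth (a point): Point on the channel floor, on the centre line in the flared mouth, at x = -72 mm in the dock's frame: a free place to set a cube's origin down, clear of the catch.
- dock_seat (a point): Point on the channel floor at x = +19 mm of the dock: reference place of a latched cube's origin. The blue carriage (arm outside the -y wall, end block across the channel to z = 34 mm, knob to z = 44) bears catch and plunger; it is clamped anywhere from 10 mm nearer the mouth to 16 mm further in, NOT measured. A cube meets the catch's ramp about 50 mm before its latched place.
- plunger_face (a point): Reference place (x = +24, z = 12.5 mm in the dock) of the white sprung plunger head; the real one stands -10 to +16 mm from it with the carriage, not tracked. It meets the cube 11 mm before the latched place and pushes back with 1.5 N, 4.5 N when latched. The catch adds a few N of drag, gone at the click, 2 mm past the latched place; hard stop 2.5 mm after the click. Both act low: keep hold of it.
There are look-alikes about, which are no part of the job. What is shaped like the green_cube but pink or red is not meant.

How it is judged:
By the outcome, as a careful person would: the job done as asked, in the order asked, and still so for the second after the job is handed in, with the robot touching nothing.
It also fails if it takes over 72 s, if anything falls off the work surface, if the arm or the gripper's body presses on something with over 40 N, if the wrist force passes 120 N, or if a joint passes its speed limit or range.

ROBOT

A 7-joint arm with a two-finger parallel gripper is mounted at the origin on a cart in front of the work surface, level with it; the furniture and walls round the work are solid. World frame = base frame: x ahead of the robot, y to its left, z up, the work surface at z = 0. Lengths are in m, angles in degrees, forces in N, time in s.
With the tool pointing down it reaches from about 0.425 to 0.875 m from the base axis. Payload 4.7 kg.
Tool frame: the origin (TCP) lies at the very end of the fingers, on their centre line; the grasp point (between the pads) lies 19 mm behind it; z points along the fingers, y is the line along which they close (so a half turn about z gives the same grasp; the last joint's range is limited). The gripper opens to 87 mm and grips with 3 to 60 N. Pads are 19 mm wide; open, the fingers measure 117 mm over their backs; the gripper's body (75 mm by 190 mm) begins 51 mm behind the grasp point.
Start: joints at [-67.489, 18.392, -4.016, 83.108, 1.295, 78.541, -3.26], TCP at [0.24, 0.604, 0.223] pointing down, gripper open.
Joint ranges: [-163.93, 163.93], [-17.29, 119.83], [-79.2, 71.16], [3.27, 140.29], [-89.18, 269.18], [5.43, 117.66], [-154.24, 154.24]. Speed limits (degrees/s): [147.25, 147.25, 180, 180, 180, 180, 180].

INTERFACE

Orientations are given as [roll, pitch, yaw] about the fixed x, y, z axes, in that order (R = Rz(yaw) Ry(pitch) Rx(roll)).
In Python, from rig import sense, camera, camera_model, hand_in gives the robot as it stands.
- The arm moves only by the shell command python3 -m pendant 'ROWS' [OPENING]. ROWS is JSON, a list of rows, each a list of 6 numbers: the shift along the tool's x, y, z in m, then the turn, a rotation vector about the tool's x, y, z in rad. In form: [[tx, ty, tz, rx, ry, rz], ...]. A call has 1 to 8 rows; each row is the pose to reach, as a shift and turn from the pose commanded when the call began, along the tool's axes at that moment; what a row does not reach only later rows make up. A row lasts 1/10 s, in which the tool goes at most 50 mm and 8.59 degrees, less where a joint would pass 70% of its speed; a pose out of reach is approached as far as the arm can. A call with a gripper value outside its range is refused whole. OPENING is the finger opening in m, from 0 to 0.087, set as the call begins (- or left out, the last holds). The fingers move at their own pace and stop on an object; the grip force is fixed at half the most. Time passes only in rows, so rows that repeat a pose let the fingers close. It gives the time, the measured TCP pose, the force and the opening at its end, in the units of the state.
- sense(): the state, without advancing time (a new reading comes with each control period).
- camera(name): name is "scene" or "top" or "wrist"; returns the picture (400x640x3 uint8, red, green, blue); there is no depth.
- camera_model(name): a dict with "vertical_fov" (degrees; the focal length in pixels is half the picture's height over the tangent of half this angle, whatever the lens; pixels are square), "cx", "cy" (the principal point, pixels), "R" (3x3) and "t" (3): a world point X has camera coordinates R X + t. Camera axes: x right, y down, z forward; pixel columns grow to the right and rows downward; lengths in m; the calibration is good to about 2 mm. A picture is of the moment at which its call begins: read the wrist's pose just before it. camera_model takes no time and is no camera call; for the wrist camera it gives the pose at the moment of the call.
- hand_in(): hands the job in, once; it reports no verdict.
The state is a dict: "time": time; "joints": joint angles; "dq": joint speeds; "tau": joint torques, N m; "tcp_pos": TCP position; "eef_rot": TCP orientation; "wrist_force": force on the tool from outside, world axes, zero at the start; "wrist_torque": the same for the moment, N m; "gripper_width": finger opening in m.
Only numpy, scipy, OpenCV 4.12 (cv2) and the standard library are available. Lean on these libraries where they do the work, as an engineer would, in place of code of your own. Each camera call takes 0.05 s, during which the arm holds its last target. There are 200 camera calls.

## Working session

There is one attempt and no reset: what is moved stays moved. The work goes in short steps, Python scripts to look and compute and a shell command to move; the robot and the scene stay as the last step left them, time stands still between calls to the robot, and variables do not carry over. Pictures are saved under pics/ and viewed, on a budget of 10 in all, crops included, one or two more only if the job needs it, and the job is handed in when it is done.

```bash
mkdir -p pics; ls; python3 - <<'E'
from rig import *
import cv2,numpy as np
s=sense();print(s)
for n in("scene","top"):
    im=camera(n);cv2.imwrite(f"pics/{n}0.png",im[...,::-1]);m=camera_model(n);print(n,m)
E
```

```text
pics
{'time': 0.0, 'joints': array([-67.48763931,  18.44049641,  -4.01652757,  83.17516642,
         1.29310166,  78.54002605,  -3.25989389]), 'dq': array([ 0.03612376, -0.07475219, -0.02357894,  0.02329542, -0.07887868,
        0.00037059, -0.09408221]), 'tau': array([-1.59783604e-04, -4.91287172e+01, -4.03943891e-01, -3.12528205e+01,
       -6.39874628e-02,  4.36906144e-02,  1.67574149e-04]), 'tcp_pos': array([0.24020413, 0.60339265, 0.22144303]), 'eef_rot': array([-1.79889453e+02,  3.54153055e-03,  1.58298071e+02]), 'wrist_force': array([ 0.56286879,  0.90783292, -0.95774207]), 'wrist_torque': array([ 0.04126202, -0.01377174,  0.00954615]), 'gripper_width': 0.08700317070326984}
scene {'vertical_fov': 49.680839961305956, 'cx': 319.7572368820301, 'cy': 201.89679046572698, 'R': array([[ 0.8161694 , -0.57767818, -0.01246732],
       [-0.34589972, -0.47119156, -0.81137654],
       [ 0.46284003,  0.66653315, -0.58439085]]), 't': array([-0.44396566,  0.2171705 ,  0.91428921])}
top {'vertical_fov': 47.784583605745546, 'cx': 326.37607689248955, 'cy': 194.34216494666958, 'R': array([[-0.02762451, -0.99950996, -0.01472137],
       [-0.99610373,  0.02875827, -0.08336855],
       [ 0.08375106,  0.01236099, -0.99641004]]), 't': array([0.00774473, 0.55034678, 1.0712307 ])}
```

View pics/scene0.png

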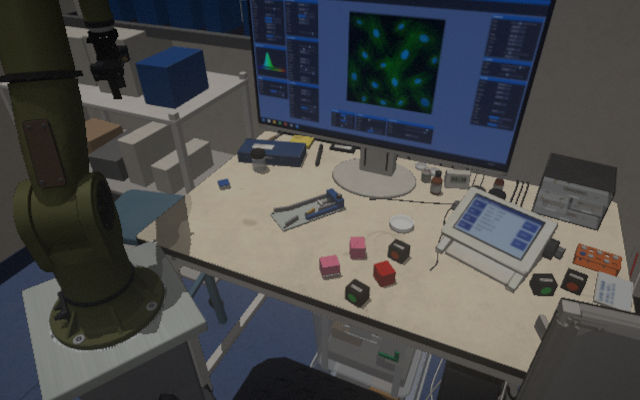

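View pics/top0.png

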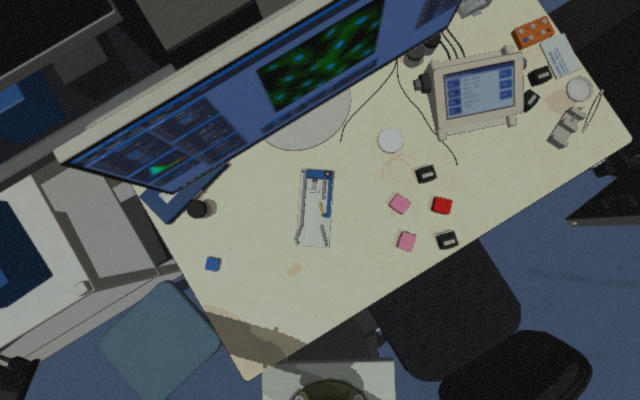

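Candidates: black cubes at scene (357,292) and (399,251) (top (447,240), (426,174)), another green/orange pair far right at (543,285)/(574,281) beyond the tablet; pink/red ones are decoys. I'll check an enlarged crop.

```bash
cat > h.py <<'E'
import numpy as np,cv2
from rig import *
def ray(m,u,v):
    f=200/np.tan(np.radians(m["vertical_fov"])/2)
    R=np.array(m["R"]);t=np.array(m["t"])
    return -R.T@t, R.T@np.array([(u-m["cx"])/f,(v-m["cy"])/f,1])
def onz(m,u,v,z):
    c,d=ray(m,u,v);return c+d*(z-c[2])/d[2]
def proj(m,X):
    f=200/np.tan(np.radians(m["vertical_fov"])/2)
    p=np.array(m["R"])@np.array(X)+np.array(m["t"]);return np.array([m["cx"]+f*p[0]/p[2],m["cy"]+f*p[1]/p[2]])
E
python3 - <<'E'
from h import *
a=cv2.imread("pics/scene0.png")[230:310,320:430];b=cv2.imread("pics/top0.png")[160:260,290:470]
a=cv2.resize(a,None,fx=3.6,fy=3.6,interpolation=2);b=cv2.resize(b,None,fx=4.4,fy=4.4,interpolation=2)
a=a[:,:];o=np.zeros((440,800,3),np.uint8)
o=np.zeros((600,800,3),np.uint8);
b=cv2.resize(cv2.imread("pics/top0.png")[160:260,290:470],None,fx=3,fy=3,interpolation=2)
o[:b.shape[0],:b.shape[1]]=b;o[305:305+288,:396]=a
c=cv2.imread("pics/scene0.png")[180:240,265:350];c=cv2.resize(c,None,fx=4.7,fy=4.7,interpolation=2);o[305:305+c.shape[0],400:400+c.shape[1]]=c
cv2.imwrite("pics/crop1.png",o)
m=camera_model("top")
for n,u,v,z in[("black1",447,240,.036),("black2",426,174,.036),("dockA",303,170,.01),("dockB",334,170,.01),("dockC",297,246,.006),("dockD",329,248,.006)]:print(n,onz(m,u,v,z))
print(camera_model("wrist"))
E
```

```text
black1 [ 0.43268041 -0.29021894  0.036     ]
black2 [ 0.59126048 -0.24794878  0.036     ]
dockA [0.61331224 0.0483167  0.01      ]
dockB [ 0.61104537 -0.02807508  0.01      ]
dockC [0.42738183 0.06757698 0.006     ]
dockD [ 0.42041617 -0.01035728  0.006     ]
{'vertical_fov': 69.65391792674852, 'cx': 320.0057122215238, 'cy': 202.47056023101976, 'R': array([[ 0.37038671,  0.92887678, -0.00126873],
       [ 0.88811755, -0.35373326,  0.29346207],
       [ 0.27214131, -0.10982123, -0.95596988]]), 't': array([-0.64911953, -0.03440594,  0.39243074])}
```

View pics/crop1.png

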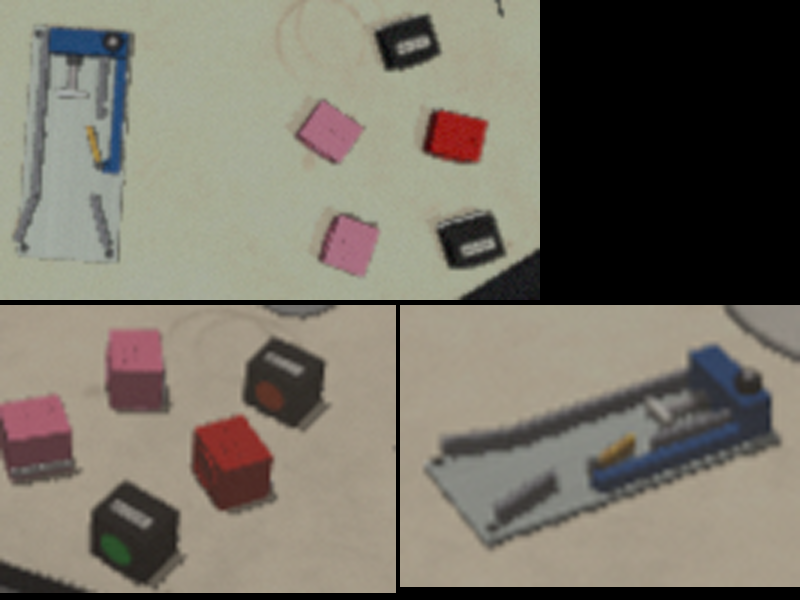

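The crop confirms it: the near cube at scene (357,292) / top (447,240), about (0.43, -0.29), has the green window and faces roughly -x. The cube at (399,251) is the orange one. The dock's mouth points towards the robot, with a yaw of about -5.6°. Now I'll move, keeping a safe radius and clear of the monitor.

```bash
cat >> h.py <<'E'
def go(pos,yaw,pitchroll=None):
    "print tool-frame shift/turn from the present pose to a tool-down pose"
    from scipy.spatial.transform import Rotation as Ro
    s=sense();R0=Ro.from_euler("xyz",s["eef_rot"],degrees=True)
    T=Ro.from_euler("xyz",[180,0,yaw],degrees=True)
    print("go",np.round(R0.inv().apply(np.array(pos)-s["tcp_pos"]),4),np.round((R0.inv()*T).as_rotvec(),3))
E
python3 -m pendant '[[-0.2,-0.18,0,0,0,1.1],[-0.2,-0.18,0,0,0,1.1],[-0.2,-0.18,0,0,0,1.1],[-0.2,-0.18,0,0,0,1.1],[-0.2,-0.18,0,0,0,1.1],[-0.2,-0.18,0,0,0,1.1],[-0.2,-0.18,0,0,0,1.1],[-0.2,-0.18,0,0,0,1.1]]'
python3 - <<'E'
from h import *
go([.5,0,.22],30)
print(np.round(sense()["joints"],1))
E
```

```text
time: 0.9
tcp_pos: [0.3601, 0.3615, 0.2224]
eef_rot: [-180.0, -0.0, 94.9]
wrist_force: [-0.6, 0.6, 0.3]
gripper_width: 0.087
go [-0.3722  0.1085  0.0024] [-0.     0.     1.133]
[-56.1   1.3   8.2 103.   -0.2  75.8 -43. ]
```

```bash

python3 -m pendant '[[-0.37,0.11,0,0,0,1.13],[-0.37,0.11,0,0,0,1.13],[-0.37,0.11,0,0,0,1.13],[-0.37,0.11,0,0,0,1.13],[-0.37,0.11,0,0,0,1.13],[-0.37,0.11,0,0,0,1.13],[-0.37,0.11,0,0,0,1.13],[-0.37,0.11,0,0,0,1.13]]'
python3 - <<'E'
from h import *
go([.46,-.25,.22],10)
s=sense();print(np.round(s["joints"],1))
m=camera_model("wrist");c,d=ray(m,320,200);print(c-s["tcp_pos"],d, onz(m,320,200,.03))
E
```

```text
time: 1.7
tcp_pos: [0.5036, 0.0005, 0.2226]
eef_rot: [180.0, -0.0, 30.1]
wrist_force: [1.6, -0.6, 0.6]
gripper_width: 0.0869
go [-0.1632  0.195   0.0027] [ 0.001 -0.     0.35 ]
[-33.6  -0.4  30.6 104.5   0.2  75.8 -63. ]
[0.06928821 0.04090406 0.16287989] [-0.24769867 -0.14292837 -0.95827486] [ 0.48100281 -0.01157252  0.03      ]
```

```bash

python3 - <<'E'
from h import *
import json
m=camera_model("wrist");im=camera("wrist");cv2.imwrite("pics/w1.png",im[...,::-1]);json.dump({k:np.array(v).tolist() for k,v in m.items()},open("w1.json","w"))
E
python3 -m pendant '[[-0.16,0.195,0,0,0,0.35],[-0.16,0.195,0,0,0,0.35],[-0.16,0.195,0,0,0,0.35],[-0.16,0.195,0,0,0,0.35],[-0.16,0.195,0,0,0,0.35],[-0.16,0.195,0,0,0,0.35],[-0.16,0.195,0,0,0,0.35]]'
python3 - <<'E'
from h import *
import json
m=camera_model("wrist");im=camera("wrist");cv2.imwrite("pics/w2.png",im[...,::-1]);json.dump({k:np.array(v).tolist() for k,v in m.items()},open("w2.json","w"))
print(np.round(sense()["joints"],1))
def pr(X):return proj(m,X)
c=pr([.433,-.29,.036]);print(c)
m1=json.load(open("w1.json"));d=proj(m1,[.518,.02,.01]);print(d)
a=cv2.imread("pics/w2.png");u,v=np.round(c).astype(int);
u0,v0=max(u-65,0),max(v-65,0);print("crop cube",u0,v0,"x4");A=cv2.resize(a[v0:v0+100,u0:u0+130],None,fx=4,fy=4,interpolation=2)
cv2.imwrite("pics/w2c.png",A)
E
```

```text
time: 2.45
tcp_pos: [0.4637, -0.2459, 0.2222]
eef_rot: [-180.0, 0.0, 10.3]
wrist_force: [0.8, 0.9, -0.0]
gripper_width: 0.0872
[-18.9   2.9  45.6 102.2  -2.2  75.8 -52.3]
[350.19853593 210.39811648]
[313.25650804 160.57944855]
crop cube 285 145 x4
```

View pics/w1.png

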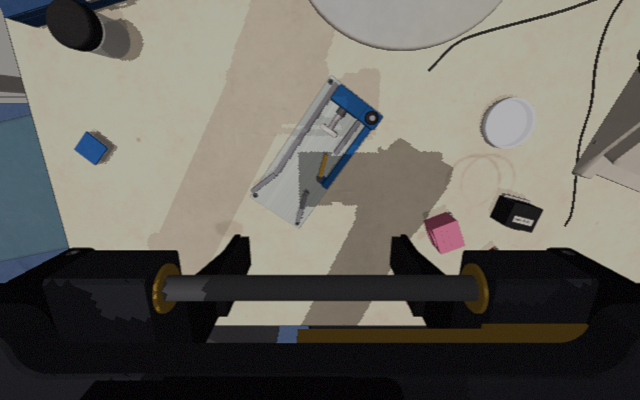

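View pics/w2.png

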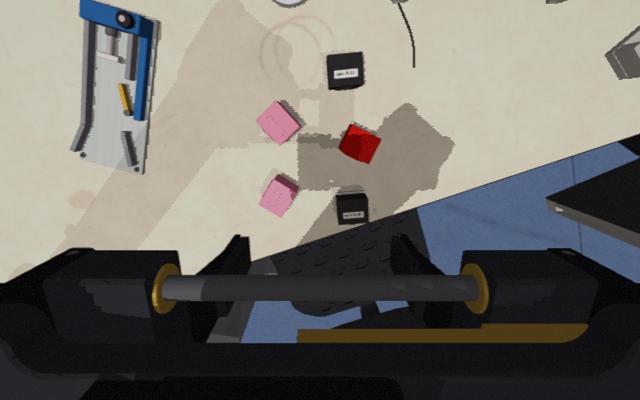

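w1/w2: the green cube's top is at w2 (352,208) and the orange cube is at (345,70). The dock is well in view at w2 (115,90). I'll enlarge both.

```bash

python3 - <<'E'
from h import *
a=cv2.imread("pics/w2.png");o=np.zeros((560,800,3),np.uint8)
o[:540,:300]=cv2.resize(a[0:180,65:165],None,fx=3,fy=3,interpolation=2)
o[:420,304:794]=cv2.resize(a[180:240,317:387],None,fx=7,fy=7,interpolation=2)
cv2.imwrite("pics/w2c.png",cv2.convertScaleAbs(o,alpha=1.4,beta=15))
E
```

```text
(no output)
```

View pics/w2c.png

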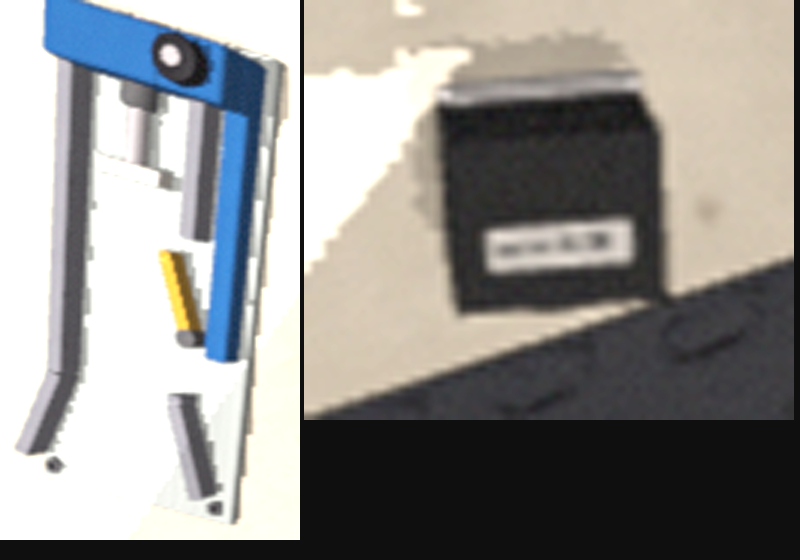

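```bash

python3 - <<'E'
from h import *
import json
m1=json.load(open("w1.json"));m2=json.load(open("w2.json"));mt=camera_model("top");ms=camera_model("scene")
c=[(460,312),(662,300),(657,127),(447,135)]
P=np.array([onz(m2,317+(x-304)/7,180+y/7,.036) for x,y in c]);print(np.round(P,4));print("mean",P.mean(0),[np.linalg.norm(P[i]-P[(i+1)%4]) for i in range(4)])
for i,j in((1,0),(2,3)):
    d=P[j]-P[i];print("yaw from y-edge",np.degrees(np.arctan2(-d[0],d[1])))
for i,j in((0,3),(1,2)):
    d=P[j]-P[i];print("yaw from x-edge",np.degrees(np.arctan2(d[1],d[0])))
f=lambda n,m,q,z:print(n,np.round(onz(m,*q,z),4))
q=lambda x,y:(65+x/3,y/3)
f("w2 plate NR",m2,q(236,520),.006);f("w2 plate FR",m2,q(287,60),.006)
f("w2 Lwall base far",m2,q(92,75),.006);f("w2 Lwall base near",m2,q(76,372),.006)
f("w2 Rwall top far",m2,q(192,105),.018);f("w2 Rwall top near",m2,q(183,238),.018);
f("w2 plunger face centre",m2,q(138,175),.0125);f("w2 catch tip",m2,q(164,252),.018)
f("w1 NR",m1,(300,228),.006);f("w1 NL",m1,(250,193),.006);f("w1 FL",m1,(333,76),.006)
E
python3 - <<'E'
import cv2
a=cv2.imread("pics/w1.png")[65:240,240:395]
cv2.imwrite("pics/w1c.png",cv2.resize(a,None,fx=3.4,fy=3.4,interpolation=2))
E
```

```text
[[ 0.4114 -0.2801  0.036 ]
 [ 0.4204 -0.3165  0.036 ]
 [ 0.4529 -0.308   0.036 ]
 [ 0.4447 -0.271   0.036 ]]
mean [ 0.43234928 -0.29390002  0.036     ] [np.float64(0.037514210553217665), np.float64(0.03354273020769477), np.float64(0.0379432883649756), np.float64(0.03446295349698145)]
yaw from y-edge 13.922452104635338
yaw from y-edge 12.543908062340257
yaw from x-edge 15.291755083064611
yaw from x-edge 14.615036488056624
w2 plate NR [ 0.4255 -0.012   0.006 ]
w2 plate FR [ 0.6116 -0.0314  0.006 ]
w2 Lwall base far [0.5931 0.0428 0.006 ]
w2 Lwall base near [0.4783 0.0549 0.006 ]
w2 Rwall top far [ 0.588  -0.0026  0.018 ]
w2 Rwall top near [0.54   0.0016 0.018 ]
w2 plunger face centre [0.5601 0.022  0.0125]
w2 catch tip [0.5335 0.0091 0.018 ]
w1 NR [ 0.4247 -0.0113  0.006 ]
w1 NL [0.4356 0.0727 0.006 ]
w1 FL [0.619  0.0499 0.006 ]
```

View pics/w1c.png

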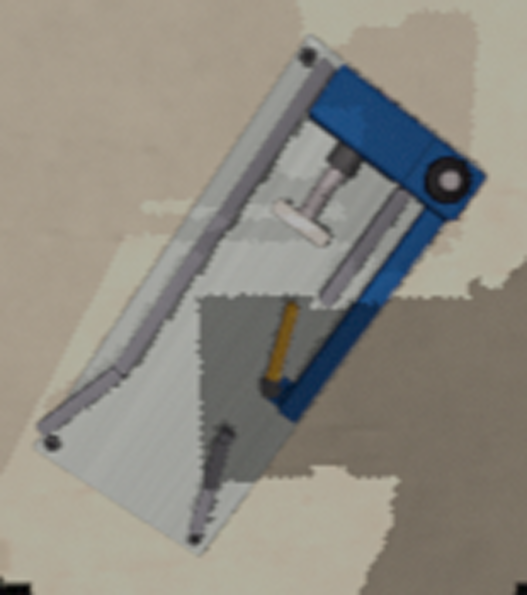

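```bash
cat > fit.py <<'E'
from h import *
import json
from scipy.optimize import least_squares
m1=json.load(open("w1.json"));m2=json.load(open("w2.json"));mt=camera_model("top")
w1=lambda x,y:(240+x/3.4,65+y/3.4);w2=lambda x,y:(65+x/3,y/3);tp=lambda x,y:(290+x/3,160+y/3)
# (model, pixel, dock x or None, dock y, z)
O=[(m1,w1(200,555),-95,-41,6),(m1,w1(38,442),-95,41,6),(m1,w1(308,36),95,41,6),
(m2,w2(236,520),-95,-41,6),(m2,w2(287,60),95,-41,6),
(m1,w1(128,372),None,21.25,6),(m1,w1(240,215),None,21.25,6),(m1,w1(322,302),None,-21.25,18),(m1,w1(400,190),None,-21.25,18),
(m2,w2(92,75),None,21.25,6),(m2,w2(76,372),None,21.25,6),(m2,w2(192,105),None,-21.25,18),(m2,w2(183,238),None,-21.25,18),
(mt,tp(119,262),-95,-41,6),(mt,tp(17,255),-95,41,6)]
def D(p,X):
    c,s=np.cos(p[2]),np.sin(p[2]);X=np.array(X);return np.array([p[0]+c*X[0]-s*X[1],p[1]+s*X[0]+c*X[1],X[2]])
def r(p):
    o=[]
    for m,q,x,y,z in O:
        W=onz(m,*q,z/1e3);c,s=np.cos(p[2]),np.sin(p[2]);d=W[:2]-p[:2];l=np.array([c*d[0]+s*d[1],-s*d[0]+c*d[1]])*1e3
        if x is not None:o.append(l[0]-x)
        o.append(l[1]-y)
    return o
f=least_squares(r,[.52,.02,-.1],loss="soft_l1")
if __name__=="__main__":
    print(f.x,np.degrees(f.x[2]));print(np.round(r(f.x),1))
    for n,X in(("mouth",[-.072,0,.006]),("seat",[.019,0,.006])):print(n,D(f.x,X))
    c,s=np.cos(f.x[2]),np.sin(f.x[2])
    for n,m,q,z in(("plunger1",m1,w1(301,225),.0125),("plunger2",m2,w2(138,175),.0125),("hinge1",m1,w1(268,385),.018),("tip1",m1,w1(291,303),.018),("tip2",m2,w2(164,252),.018)):
        d=onz(m,*q,z)[:2]-f.x[:2];print(n,np.round([c*d[0]+s*d[1],-s*d[0]+c*d[1]],4))
E
python3 fit.py; python3 - <<'E'
from h import *
th=np.radians(14);c=np.array([.43235,-.2939])
print("cube origin",c+.001*np.array([np.cos(th),np.sin(th)]))
go([.4333,-.2937,.10],14)
E
```

```text
[ 0.52132044  0.02351453 -0.07295214] -4.1798497073446885
[-0.1  0.4  4.3 -1.  -0.8 -4.9  2.1 -1.4 -0.9 -7.2  3.9  0.6  0.3  0.1
  3.2  6.9  0.   0.7 -1.5 -1.7  0.4 -0.5]
mouth [0.44951194 0.02876242 0.006     ]
seat [0.5402699  0.02212966 0.006     ]
plunger1 [0.039  0.0012]
plunger2 [0.0388 0.0013]
hinge1 [-0.017 -0.022]
tip1 [ 0.0137 -0.0116]
tip2 [ 0.0132 -0.0135]
cube origin [ 0.4333203  -0.29365808]
go [-0.0396  0.0433  0.1221] [-0.001  0.    -0.062]
```

The wall-edge residuals disagree by a few mm, because some edges in the oblique view were mislabelled. I'll re-measure the dock from a straight view later and pick the cube now.

```bash

python3 -m pendant '[[-0.04,0.043,0.122,0,0,-0.065],[-0.04,0.043,0.122,0,0,-0.065],[-0.04,0.043,0.122,0,0,-0.065],[-0.04,0.043,0.122,0,0,-0.065],[-0.04,0.043,0.122,0,0,-0.065]]' 0.07
python3 - <<'E'
from h import *
go([.4333,-.2937,.015],14)
print(np.round(sense()["joints"],1))
E
```

```text
time: 3.0
tcp_pos: [0.4339, -0.2926, 0.1007]
eef_rot: [-179.9, 0.0, 14.3]
wrist_force: [0.3, -0.7, 0.6]
gripper_width: 0.0705
go [-0.0008  0.001   0.0857] [-0.001  0.     0.006]
[-12.3  11.   48.  110.9  -9.3  62.1 -36.2]
```

```bash

python3 -m pendant '[[-0.001,0.001,0.03,0,0,0.005],[-0.001,0.001,0.055,0,0,0.005],[-0.001,0.001,0.075,0,0,0.005],[-0.001,0.001,0.0855,0,0,0.005],[-0.001,0.001,0.0855,0,0,0.005]]'
python3 -m pendant '[[0,0,0,0,0,0],[0,0,0,0,0,0],[0,0,0,0,0,0],[0,0,0,0,0,0],[0,0,0,0,0,0],[0,0,0,0,0,0]]' 0.03
python3 -m pendant '[[0,0,-0.02,0,0,0],[0,0,-0.05,0,0,0],[0,0,-0.08,0,0,0],[0,0,-0.11,0,0,0],[0,0,-0.13,0,0,0],[0,0,-0.13,0,0,0]]'
python3 - <<'E'
from h import *
go([.5,-.1,.15],-4)
print(np.round(sense()["joints"],1))
E
```

```text
time: 3.5
tcp_pos: [0.4335, -0.2943, 0.0153]
eef_rot: [-180.0, -0.0, 14.1]
wrist_force: [-0.4, -0.4, 0.5]
gripper_width: 0.0698
time: 4.1
tcp_pos: [0.4325, -0.2956, 0.0154]
eef_rot: [-180.0, -0.0, 13.9]
wrist_force: [-0.5, 1.5, 3.7]
gripper_width: 0.04
time: 4.7
tcp_pos: [0.4338, -0.2967, 0.1476]
eef_rot: [179.8, -0.3, 13.9]
wrist_force: [-0.0, 0.5, -0.5]
gripper_width: 0.0396
go [ 0.1115 -0.1751 -0.0024] [ 0.002 -0.005  0.313]
[-14.2   7.3  49.4 108.1  -6.2  67.  -38.7]
```

```bash

python3 -m pendant '[[0.11,-0.175,-0.01,0,0,0.32],[0.11,-0.175,-0.01,0,0,0.32],[0.11,-0.175,-0.01,0,0,0.32],[0.11,-0.175,-0.01,0,0,0.32],[0.11,-0.175,-0.01,0,0,0.32],[0.11,-0.175,-0.01,0,0,0.32],[0.11,-0.175,-0.01,0,0,0.32]]'
python3 -m pendant '[[-0.06,-0.13,-0.02,0,0,0],[-0.06,-0.13,-0.02,0,0,0],[-0.06,-0.13,-0.02,0,0,0],[-0.06,-0.13,-0.02,0,0,0],[-0.06,-0.13,-0.02,0,0,0],[-0.06,-0.13,-0.02,0,0,0]]'
python3 - <<'E'
from h import *
import json
print(np.round(sense()["joints"],1))
m=camera_model("wrist");im=camera("wrist");cv2.imwrite("pics/w3.png",im[...,::-1]);json.dump({k:np.array(v).tolist() for k,v in m.items()},open("w3.json","w"))
cs=[proj(m,[.521+a*.1,.0235+b*.05,0.01]) for a in(-1,1) for b in(-1,1)];print(np.round(cs))
cs=np.array(cs);u0,v0=np.floor(cs.min(0)-10).astype(int);u1,v1=np.ceil(cs.max(0)+10).astype(int);v0=max(v0,0);v1=min(v1,399)
k=min(790/(u1-u0),590/(v1-v0));print("crop",u0,v0,k)
cv2.imwrite("pics/w3c.png",cv2.resize(im[v0:v1,u0:u1,::-1],None,fx=k,fy=k,interpolation=2))
E
```

```text
time: 5.4
tcp_pos: [0.496, -0.0992, 0.1537]
eef_rot: [179.9, 0.1, -4.3]
wrist_force: [-0.6, -0.9, -0.6]
gripper_width: 0.0395
time: 6.0
tcp_pos: [0.4471, 0.0327, 0.1745]
eef_rot: [180.0, 0.0, -4.6]
wrist_force: [0.4, -0.8, -1.0]
gripper_width: 0.0393
[ -40.4   -6.5   31.1  115.     3.6   70.6 -105.3]
[[371. 203.]
 [288. 209.]
 [366.  10.]
 [265.  19.]]
crop 255 0 2.6818181818181817
```

View pics/w3c.png

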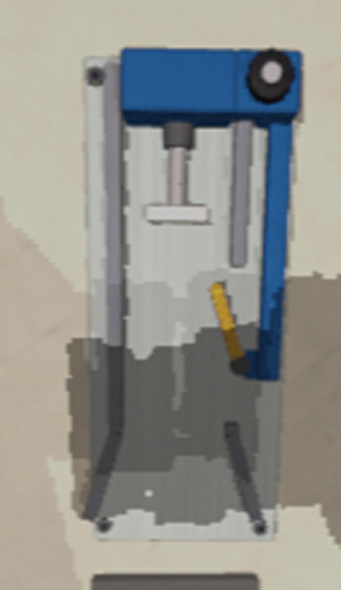

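```bash
cat > fit3.py <<'E'
from h import *
import json
m=json.load(open("w3.json"));P=lambda x,y,z:onz(m,255+x/2.6818,y/2.6818,z)[:2]
L=[P(123,130,.006),P(121,425,.006)];R=[P(232,130,.006),P(232,262,.006)];N=[P(93,539,.006),P(275,540,.006)];FL=P(83,58,.006)
y=lambda a,b:np.degrees(np.arctan2(b[1]-a[1],b[0]-a[0]))
print("L",L,y(L[1],L[0]));print("R",R,y(R[1],R[0]));print("N",N,y(N[1],N[0])-90,np.linalg.norm(N[0]-N[1]));print("FL",FL,y(N[0],FL),np.linalg.norm(N[0]-FL))
for yaw in(-4.2,-5,-6):
    t=np.radians(yaw);e=np.array([np.cos(t),np.sin(t)]);n=np.array([-e[1],e[0]])
    l=[n@q for q in L];r=[n@q for q in R];print(yaw,"L",l,"R",r,"N",[n@q for q in N],"FL",n@FL,"Nx",[e@q for q in N],"FLx",e@FL)
    print("  plunger",e@P(178,221,.012),"tip",e@P(216,283,.018),n@P(216,283,.018),"hinge",e@P(240,367,.018),"block",e@P(180,122,.02))
E
python3 fit3.py
```

```text
L [array([0.59307099, 0.04090379]), array([0.47990787, 0.05324662])] -6.224706607542553
R [array([ 0.58964882, -0.00102733]), array([0.54179455, 0.00181636])] -3.4007495030640564
N [array([0.43001322, 0.0709857 ]), array([ 0.42289337, -0.01046873])] -4.995469174094623 0.08176500497804012
FL [0.61852883 0.05346129] -5.310953434597961 0.18932839195205609
-4.2 L [np.float64(0.08422939596392164), np.float64(0.08825121028478829)] R [np.float64(0.04216024326429022), np.float64(0.04149154169945528)] N [np.float64(0.10228845881124121), np.float64(0.02053133393703761)] FL 0.09861765007798869 Nx [np.float64(0.4236595458232341), np.float64(0.4225243932507562)] FLx 0.6129523485453536
  plunger 0.5551743079631094 tip 0.5319089660804732 0.04851506613747682 hinge 0.49957958030267713 block 0.5882307571380773
-5 L [np.float64(0.09243768525966975), np.float64(0.0948707255298816)] R [np.float64(0.05036785793822114), np.float64(0.049029958073071034)] N [np.float64(0.10819369912356622), np.float64(0.026428694401176782)] FL 0.1071661884545401 Nx [np.float64(0.4221900792807515), np.float64(0.42219654507989884)] FLx 0.6115156829929184
  plunger 0.5542370523201409 tip 0.5311797416244676 0.05593694599176527 hinge 0.49899273981285064 block 0.5873031694622883
-6 L [np.float64(0.10267251777882758), np.float64(0.10311895977144962)] R [np.float64(0.06061338053792296), np.float64(0.058439364868246996)] N [np.float64(0.11554545355653838), np.float64(0.03379301488416051)] FL 0.1178222867673328 Nx [np.float64(0.4202375372756958), np.float64(0.4216709981848321)] FLx 0.6095522383152125
  plunger 0.5529135614189272 tip 0.5301226060606826 0.06519879126603549 hinge 0.49812240494327614 block 0.5859826983023494
```

The straight view (w3 crop) shows the plate at 81.8 x 189.3 mm, which fits. Yaw is about -5.2° and the channel centre is offset from the plate centre. The plunger face stands about +13.5 mm from its reference, so the latched place is at dock x ≈ 32.5. Lowering into the mouth.

```bash
cat >> h.py <<'E'
t=np.radians(-5.2);E_=np.array([np.cos(t),np.sin(t)]);N_=np.array([-E_[1],E_[0]])
def st():
    s=sense();p=s["tcp_pos"][:2];f=s["wrist_force"];print("t",s["time"],"s %.4f n %.4f z %.4f"%(E_@p,N_@p,s["tcp_pos"][2]),"rot",np.round(s["eef_rot"],2),"F e/n/z",np.round([E_@f[:2],N_@f[:2],f[2]],1),"w",round(s["gripper_width"],4))
def tgt(s,n,z):
    go(list(E_*s+N_*n)+[z],-5.2)
E
python3 - <<'E'
from h import *
st();tgt(.4433,.0736,.05)
E
```

```text
t 6.05 s 0.4424 n 0.0731 z 0.1746 rot [ 1.7997e+02  3.0000e-02 -4.6500e+00] F e/n/z [-0.1 -0.  -0.9] w 0.0399
go [ 0.001  -0.0006  0.1246] [0.001 0.001 0.01 ]
```

```bash

python3 -m pendant '[[0.001,-0.0005,0.03,0,0,0.01],[0.001,-0.0005,0.06,0,0,0.01],[0.001,-0.0005,0.09,0,0,0.01],[0.001,-0.0005,0.115,0,0,0.01],[0.001,-0.0005,0.125,0,0,0.01],[0.001,-0.0005,0.125,0,0,0.01],[0.001,-0.0005,0.125,0,0,0.01]]'
python3 - <<'E'
from h import *
st();tgt(.4433,.0736,.0225)
E
```

```text
time: 6.75
tcp_pos: [0.449, 0.0348, 0.0508]
eef_rot: [-180.0, -0.1, -5.1]
wrist_force: [0.4, -0.3, -0.1]
gripper_width: 0.0396
t 6.75 s 0.4440 n 0.0753 z 0.0508 rot [-1.80e+02 -7.00e-02 -5.07e+00] F e/n/z [ 0.4 -0.3 -0.1] w 0.0396
go [-0.0008  0.0017  0.0283] [-0.    -0.001  0.002]
```

```bash
Z='[[0,0,0,0,0,0]]'
for i in 1 2 3 4 5 6; do python3 -m pendant '[[0,0,0,0,0,0]]' >/dev/null; python3 -c "from h import *;st()"; done
```

```text
t 6.85 s 0.4444 n 0.0759 z 0.0514 rot [-1.7994e+02 -1.4000e-01 -5.0200e+00] F e/n/z [-0.2 -0.  -0.8] w 0.0395
t 6.95 s 0.4441 n 0.0761 z 0.0512 rot [-1.7993e+02 -1.2000e-01 -5.0000e+00] F e/n/z [ 0.1  0.1 -0.6] w 0.04
t 7.05 s 0.4437 n 0.0761 z 0.0508 rot [-1.7995e+02 -9.0000e-02 -4.9900e+00] F e/n/z [ 0.   0.1 -0.9] w 0.0398
t 7.15 s 0.4434 n 0.0760 z 0.0505 rot [-1.7997e+02 -5.0000e-02 -4.9800e+00] F e/n/z [ 0.5  0.3 -0.5] w 0.0399
t 7.25 s 0.4432 n 0.0760 z 0.0503 rot [-1.7998e+02 -2.0000e-02 -4.9900e+00] F e/n/z [-0.6 -0.4 -0.1] w 0.0395
t 7.35 s 0.4431 n 0.0759 z 0.0501 rot [-1.7999e+02 -1.0000e-02 -4.9900e+00] F e/n/z [-0.5 -0.7 -0.7] w 0.0398
```

```bash

python3 -m pendant '[[0.0,0.0023,0.01,0,0,0.0035],[0.0,0.0023,0.02,0,0,0.0035],[0.0,0.0023,0.025,0,0,0.0035],[0.0,0.0023,0.0278,0,0,0.0035],[0.0,0.0023,0.0278,0,0,0.0035],[0.0,0.0023,0.0278,0,0,0.0035],[0.0,0.0023,0.0278,0,0,0.0035],[0.0,0.0023,0.0278,0,0,0.0035]]' >/dev/null;python3 -c "from h import *;st()"
python3 -m pendant '[[0,0,0.0005,0,0,0],[0,0,0.0005,0,0,0],[0,0,0.0005,0,0,0]]' >/dev/null; python3 -c "from h import *;st()"
python3 -m pendant '[[0,0,0.0005,0,0,0],[0,0,0.0005,0,0,0],[0,0,0.0005,0,0,0]]' >/dev/null; python3 -c "from h import *;st()"
```

```text
t 8.15 s 0.4432 n 0.0736 z 0.0223 rot [-1.7999e+02 -2.0000e-02 -5.1900e+00] F e/n/z [ 0.1  0.2 -1.4] w 0.0401
t 8.45 s 0.4431 n 0.0736 z 0.0218 rot [-179.99   -0.     -5.19] F e/n/z [-0.4 -0.4 -1.3] w 0.0398
t 8.75 s 0.4431 n 0.0736 z 0.0214 rot [-1.7999e+02 -1.0000e-02 -5.1900e+00] F e/n/z [-1.1 -0.5  2.4] w 0.0397
```

```bash

for i in 1 2; do python3 -m pendant '[[0.001,0,0,0,0,0],[0.002,0,0,0,0,0],[0.003,0,0,0,0,0],[0.004,0,0,0,0,0],[0.005,0,0,0,0,0],[0.006,0,0,0,0,0],[0.006,0,0,0,0,0]]' >/dev/null; python3 -c "from h import *;st()";done
python3 - <<'E'
from h import *
im=camera("wrist");cv2.imwrite("pics/w4.png",cv2.resize(im[100:300,220:420,::-1],None,fx=3,fy=3,interpolation=2))
E
```

```text
t 9.45 s 0.4435 n 0.0736 z 0.0215 rot [-179.99    0.75   -5.19] F e/n/z [-18.1  -1.2  24.8] w 0.0395
t 10.15 s 0.4550 n 0.0738 z 0.0214 rot [-1.7997e+02 -1.0000e-02 -5.1800e+00] F e/n/z [ 0.5  0.1 -0.1] w 0.0395
```

View pics/w4.png

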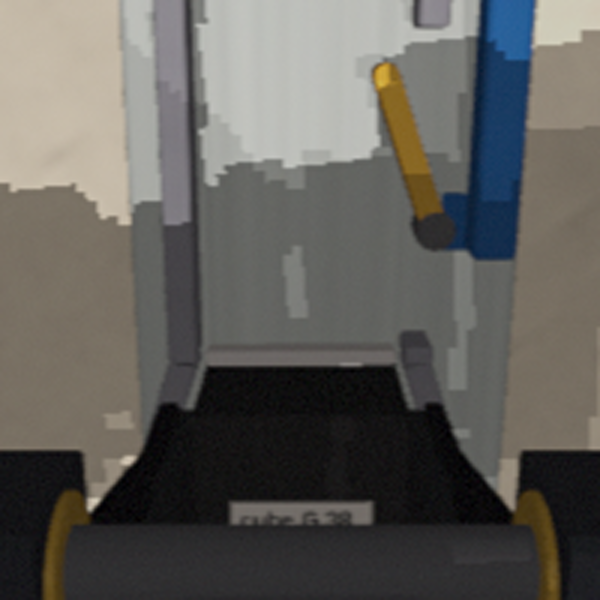

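```bash

python3 - <<'E'
from h import *
m=camera_model("wrist")
for y in(344,366):
  for z in(.006,.009,.012):
    p=onz(m,320,100+y/3,z)[:2];print(y,z,"s",E_@p,"n",N_@p)
E
```

```text
344 0.006 s 0.47226379691754444 n 0.07393410618529428
344 0.009 s 0.47332765466723864 n 0.07393077594326813
344 0.012 s 0.4743915124169328 n 0.07392744570124198
366 0.006 s 0.46711395650851417 n 0.0739366081077788
366 0.009 s 0.4682645012860396 n 0.07393323575100602
366 0.012 s 0.46941504606356493 n 0.07392986339423321
```

```bash

for i in 1 2 3; do python3 -m pendant '[[0.002,0,0,0,0,0],[0.004,0,0,0,0,0],[0.006,0,0,0,0,0],[0.008,0,0,0,0,0],[0.010,0,0,0,0,0],[0.012,0,0,0,0,0],[0.012,0,0,0,0,0]]' >/dev/null; python3 -c "from h import *;st()";done
```

```text
t 10.9 s 0.4671 n 0.0737 z 0.0213 rot [-179.99    0.     -5.19] F e/n/z [-0.4  1.  -1.3] w 0.0396
t 11.6 s 0.4793 n 0.0736 z 0.0213 rot [-1.7999e+02 -3.0000e-02 -5.1900e+00] F e/n/z [ 1.4  0.4 -1.2] w 0.0397
t 12.3 s 0.4915 n 0.0736 z 0.0213 rot [-1.7999e+02 -4.0000e-02 -5.1900e+00] F e/n/z [-0.4  0.1 -0.9] w 0.0402
```

```bash

for i in 1 2 3 4 5 6; do python3 -m pendant '[[0.001,0,0,0,0,0],[0.002,0,0,0,0,0],[0.003,0,0,0,0,0],[0.004,0,0,0,0,0],[0.005,0,0,0,0,0],[0.006,0,0,0,0,0]]' >/dev/null; python3 -c "from h import *;st()";done
```

```text
t 12.9 s 0.4925 n 0.0735 z 0.0213 rot [-179.99    0.64   -5.19] F e/n/z [-17.4   0.2  23.1] w 0.0393
t 13.5 s 0.4964 n 0.0737 z 0.0213 rot [-179.95    0.89   -5.18] F e/n/z [-23.4  -0.1  28.8] w 0.0398
t 14.1 s 0.5009 n 0.0742 z 0.0211 rot [-179.92    1.07   -5.17] F e/n/z [-24.3   1.1  29. ] w 0.0396
t 14.7 s 0.5098 n 0.0749 z 0.0211 rot [-179.89    0.7    -5.15] F e/n/z [-16.7   1.7  19.6] w 0.04
t 15.3 s 0.5158 n 0.0749 z 0.0211 rot [-179.89    0.69   -5.15] F e/n/z [-15.7   1.9  18.1] w 0.04
t 15.9 s 0.5232 n 0.0749 z 0.0211 rot [-179.9     0.52   -5.15] F e/n/z [-12.5   1.8  13.9] w 0.0397
```

```bash

python3 -m pendant '[[0,0,-0.0005,0,0,0],[0,0,-0.0008,0,0,0],[0,0,-0.0008,0,0,0],[0,0,-0.0008,0,0,0]]' >/dev/null; python3 -c "from h import *;st()"
for i in 1 2; do python3 -m pendant '[[0.001,0,0,0,0,0],[0.002,0,0,0,0,0],[0.003,0,0,0,0,0],[0.003,0,0,0,0,0]]' >/dev/null; python3 -c "from h import *;st()";done
```

```text
t 16.3 s 0.5269 n 0.0739 z 0.0216 rot [-1.7999e+02  2.0000e-02 -5.1800e+00] F e/n/z [-1.8  2.4 -2.1] w 0.0396
t 16.7 s 0.5304 n 0.0735 z 0.0221 rot [-1.8e+02 -3.0e-02 -5.2e+00] F e/n/z [-1.5  3.3 -1. ] w 0.0394
t 17.1 s 0.5333 n 0.0735 z 0.0221 rot [-1.8e+02 -2.0e-02 -5.2e+00] F e/n/z [-1.2  3.1 -0.8] w 0.0403
```

```bash

for i in 1 2 3 4 5; do python3 -m pendant '[[0.0007,0,0,0,0,0],[0.0014,0,0,0,0,0],[0.002,0,0,0,0,0],[0.002,0,0,0,0,0]]' >/dev/null; python3 -c "from h import *;st()";done
```

```text
t 17.5 s 0.5352 n 0.0736 z 0.0221 rot [-1.8e+02 -2.0e-02 -5.2e+00] F e/n/z [-1.   3.1 -0.9] w 0.04
t 17.9 s 0.5372 n 0.0736 z 0.0221 rot [-1.8e+02 -1.0e-02 -5.2e+00] F e/n/z [-1.4  2.4 -2. ] w 0.0397
t 18.3 s 0.5389 n 0.0735 z 0.0221 rot [-1.8e+02  2.0e-02 -5.2e+00] F e/n/z [-2.1  2.5  0.3] w 0.0397
t 18.7 s 0.5409 n 0.0735 z 0.0220 rot [-1.8e+02  3.0e-02 -5.2e+00] F e/n/z [-4.8  2.4  0.1] w 0.0393
t 19.1 s 0.5430 n 0.0736 z 0.0220 rot [-1.8e+02  2.0e-02 -5.2e+00] F e/n/z [-4.   2.8  0.5] w 0.0398
```

```bash

python3 - <<'E'
from h import *
m=camera_model("wrist");im=camera("wrist");cv2.imwrite("pics/w5.png",cv2.resize(im[100:300,220:420,::-1],None,fx=3,fy=3,interpolation=2))
E
```

```text
(no output)
```

View pics/w5.png

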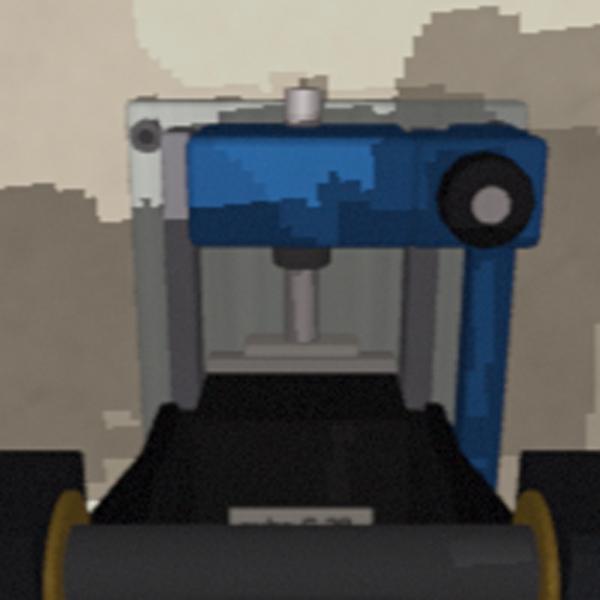

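The cube is in contact with the plunger, which shows at (300,345) touching the front lip. Contact came at s ≈ 0.539, so I expect the click near 0.552. Going on in finer steps.

```bash

for i in 1 2 3 4 5 6; do python3 -m pendant '[[0.0005,0,0,0,0,0],[0.001,0,0,0,0,0],[0.001,0,0,0,0,0]]' >/dev/null; python3 -c "from h import *;st()";done
```

```text
t 19.45 s 0.5439 n 0.0735 z 0.0220 rot [ 1.8e+02  3.0e-02 -5.2e+00] F e/n/z [-3.5  2.6  0.8] w 0.0396
t 19.75 s 0.5448 n 0.0735 z 0.0220 rot [-1.8e+02  4.0e-02 -5.2e+00] F e/n/z [-4.4  2.2 -0.1] w 0.0398
t 20.05 s 0.5457 n 0.0735 z 0.0219 rot [-1.8e+02  5.0e-02 -5.2e+00] F e/n/z [-5.4  3.1  0.6] w 0.0395
t 20.35 s 0.5466 n 0.0735 z 0.0219 rot [-1.8e+02  6.0e-02 -5.2e+00] F e/n/z [-4.7  2.4  0.7] w 0.0397
t 20.65 s 0.5475 n 0.0735 z 0.0219 rot [-1.8e+02  7.0e-02 -5.2e+00] F e/n/z [-5.7  1.4  2.1] w 0.0395
t 20.95 s 0.5485 n 0.0736 z 0.0219 rot [-1.8e+02  8.0e-02 -5.2e+00] F e/n/z [-6.7  2.8  1.3] w 0.0396
```

```bash

for i in 1 2 3 4 5 6; do python3 -m pendant '[[0.0005,0,0,0,0,0],[0.0005,0,0,0,0,0],[0.0005,0,0,0,0,0]]' >/dev/null; python3 -c "from h import *;st()";done
```

```text
t 21.25 s 0.5489 n 0.0735 z 0.0219 rot [-1.8e+02  9.0e-02 -5.2e+00] F e/n/z [-4.8  2.7  1.9] w 0.0398
t 21.55 s 0.5493 n 0.0735 z 0.0219 rot [-1.8e+02  9.0e-02 -5.2e+00] F e/n/z [-6.4  2.5  0.6] w 0.0398
t 21.85 s 0.5498 n 0.0735 z 0.0219 rot [-1.8e+02  9.0e-02 -5.2e+00] F e/n/z [-6.   2.4  1.1] w 0.0398
t 22.15 s 0.5505 n 0.0735 z 0.0219 rot [ 1.8e+02  7.0e-02 -5.2e+00] F e/n/z [-5.6  3.1 -0.1] w 0.04
t 22.45 s 0.5515 n 0.0735 z 0.0220 rot [180.     0.    -5.19] F e/n/z [-3.5  3.7 -0.4] w 0.0396
t 22.75 s 0.5518 n 0.0734 z 0.0220 rot [ 1.7999e+02  3.0000e-02 -5.1900e+00] F e/n/z [-4.8  2.7 -0. ] w 0.0396
```

```bash

for i in 1 2 3; do python3 -m pendant '[[0.0004,0,0,0,0,0],[0.0004,0,0,0,0,0],[0.0004,0,0,0,0,0]]' >/dev/null; python3 -c "from h import *;st()";done
```

```text
t 23.05 s 0.5521 n 0.0735 z 0.0220 rot [ 1.7999e+02  4.0000e-02 -5.1800e+00] F e/n/z [-4.   1.7 -0.2] w 0.0401
t 23.35 s 0.5525 n 0.0734 z 0.0220 rot [ 1.7999e+02  4.0000e-02 -5.1800e+00] F e/n/z [-4.6  1.6  0.5] w 0.0401
t 23.65 s 0.5529 n 0.0734 z 0.0220 rot [ 1.7999e+02  5.0000e-02 -5.1800e+00] F e/n/z [-4.9  2.   0.3] w 0.0397
```

```bash

for i in 1 2 3 4 5; do python3 -m pendant '[[-0.001,0,0,0,0,0],[-0.001,0,0,0,0,0],[-0.001,0,0,0,0,0]]' >/dev/null; python3 -c "from h import *;st()";done
```

```text
t 23.95 s 0.5519 n 0.0734 z 0.0220 rot [ 1.7999e+02  5.0000e-02 -5.1800e+00] F e/n/z [-4.2  2.8 -0.3] w 0.0396
t 24.25 s 0.5510 n 0.0734 z 0.0220 rot [ 1.7999e+02  2.0000e-02 -5.1900e+00] F e/n/z [-5.4  2.6 -1. ] w 0.0396
t 24.55 s 0.5508 n 0.0734 z 0.0221 rot [ 1.7999e+02 -6.0000e-02 -5.1900e+00] F e/n/z [-0.8  1.1 -3.2] w 0.0398
t 24.85 s 0.5505 n 0.0734 z 0.0223 rot [ 1.7999e+02 -1.5000e-01 -5.2000e+00] F e/n/z [ 2.   0.7 -6.5] w 0.0399
t 25.15 s 0.5503 n 0.0734 z 0.0225 rot [179.99  -0.26  -5.2 ] F e/n/z [ 5.6  1.8 -8.4] w 0.0396
```

Pulling back meets a firm stop at s ≈ 0.551, so the catch has closed. Easing off, releasing and retreating straight up.

```bash

python3 -m pendant '[[0.001,0,0.0003,0,0,0],[0.002,0,0.0006,0,0,0],[0.0025,0,0.0006,0,0,0],[0.0025,0,0.0006,0,0,0]]' >/dev/null; python3 -c "from h import *;st()"
python3 -m pendant '[[0,0,0,0,0,0],[0,0,0,0,0,0],[0,0,0,0,0,0],[0,0,0,0,0,0]]' 0.054 >/dev/null; python3 -c "from h import *;st()"
python3 -m pendant '[[0,0,-0.005,0,0,0],[0,0,-0.015,0,0,0],[0,0,-0.035,0,0,0],[0,0,-0.06,0,0,0],[0,0,-0.09,0,0,0],[0,0,-0.12,0,0,0],[0,0,-0.15,0,0,0],[0,0,-0.16,0,0,0]]' 
python3 -m pendant '[[-0.07,0,0,0,0,0],[-0.07,0,0,0,0,0],[-0.07,0,0,0,0,0],[-0.07,0,0,0,0,0],[-0.07,0,0,0,0,0],[-0.07,0,0,0,0,0]]'
python3 - <<'E'
from h import *
import json
m=camera_model("wrist");im=camera("wrist")
json.dump({k:np.array(v).tolist() for k,v in m.items()},open("w6.json","w"))
u,v=proj(m,[.53,.02,.03]).astype(int);v0=max(v-95,0);u0=u-100;print(u0,v0)
a=cv2.resize(im[v0:v0+190,u0:u0+200,::-1],None,fx=3,fy=3,interpolation=2)
s=camera("scene");b=cv2.resize(s[180:240,265:350,::-1],None,fx=2.3,fy=2.3,interpolation=2)
o=np.zeros((600,800,3),np.uint8);o[:a.shape[0],:600]=a;o[:b.shape[0],604:604+b.shape[1]]=b[:,:196]
cv2.imwrite("pics/w6.png",o);cv2.imwrite("pics/scene6.png",s[...,::-1])
E
```

```text
t 25.55 s 0.5507 n 0.0734 z 0.0219 rot [-1.7999e+02  2.0000e-02 -5.2100e+00] F e/n/z [-0.8  2.   2.2] w 0.0395
t 25.95 s 0.5507 n 0.0734 z 0.0213 rot [ 1.7999e+02  1.0000e-02 -5.2000e+00] F e/n/z [-0.   0.1  0.5] w 0.0534
time: 26.75
tcp_pos: [0.5572, 0.0232, 0.1857]
eef_rot: [-179.9, -0.4, -5.2]
wrist_force: [0.2, -0.5, -0.0]
gripper_width: 0.0541
time: 27.35
tcp_pos: [0.4862, 0.0294, 0.1815]
eef_rot: [180.0, -0.0, -5.2]
wrist_force: [0.3, 0.4, -0.2]
gripper_width: 0.0542
225 53
```

View pics/w6.png

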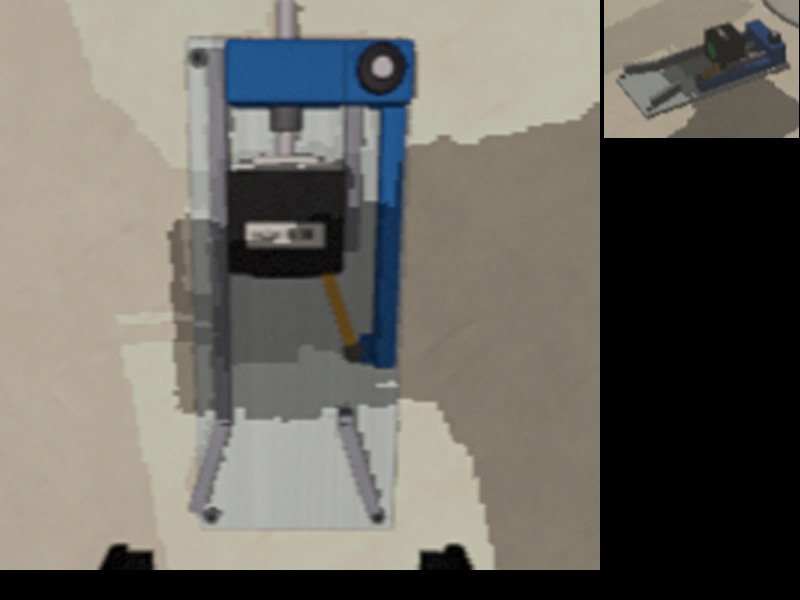

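The cube sits square against the plunger. The catch, from its hinge at (352,352) to its tip at (328,275), is sprung out behind the cube at its rest angle. The scene inset shows the green window facing the mouth. Handing in.

```bash
python3 -m pendant '[[0,0,0,0,0,0],[0,0,0,0,0,0],[0,0,0,0,0,0]]'; python3 -c "from rig import *;print(hand_in())"
```

```text
time: 27.75
tcp_pos: [0.4855, 0.0296, 0.1814]
eef_rot: [180.0, 0.0, -5.2]
wrist_force: [-0.2, -0.5, 0.7]
gripper_width: 0.0541
the job is handed in; nothing more can be done
None
```

The green-window cube is latched in the dock with its window facing out of the mouth, and I handed the job in at 27.8 s of the 72 s allowed. I set it down in the flared mouth, slid it in against the plunger and kept hold of it until the catch closed.

**Last checks**
- **Pull-back test:** before letting go, I pulled the cube back gently. It met a firm stop, with the force going from -5 N to +5.6 N over less than 1 mm of travel, so the catch was holding it.
- **Final picture:** after release, the brass catch is sprung out behind the cube. The cube sits square against the plunger, and the scene picture shows the green window facing the mouth. The arm was clear of everything at hand-in.

**What disagreed**
- **Drag along the channel:** while sliding, including past the catch ramp, the drag rose to about 24 N along the channel and 29 N vertically. The gripper was pressing the cube down onto the floor. Raising it 0.8 mm brought this down to 1–2 N. After that the force never passed about 7 N, and there was no sign of reaching the hard stop.
- **Exact click point:** I could not pick the click out clearly from the forces; it came somewhere between 0.5505 and 0.553 m along the channel axis. The pull-back test and the picture are what show it is latched.
- **Dock position:** my first fit of the dock was off by several mm because I had misread some edges. A straight-on view corrected it.
- **Other objects:** I did not separately re-measure the orange cube and the other bystanders. The arm never went near them with the fingers low.

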